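# Hold a slide carrier flush on a tilted reading stage

## Task

Pick up the slide carrier by its upright fin, tilt it to the slope of the tilting stage and set it flush on the sloped face, squared up and centred side to side with its lower edge against the ledge. Press it gently against the sprung face and finish while still gripping it and holding it pressed there; do not change the stage's tilt or disturb the things around.

Things in the scene. Friction and masses are not known exactly. Their poses are not given: they have to be found in the camera images.
- carrier: slide carrier, loose, 0.15 kg, flat on the worktop at first: aluminium plate 90 (x) x 72 (y) x 6 mm with two flat glass slides on it and a black upright fin in the middle, 44 mm long (x), 12 mm thick (y), top 48 mm above the underside. Origin: centre of the underside; z towards the fin. Either end may point down the slope.
- stage: base of the tilting stage, fixed: grey plate 150 (x) x 136 (y) x 10 mm, a cheek on each side (inner faces y = +-54, outer +-62 mm, tops z = 85 mm), black lock knobs out to y = +-74 mm. Origin: centre of the underside; x points to the rear (raised) end. The face turns on an axis along y at z = 60 mm and is locked stiffly at a slope of 14 to 32 degrees.
- reading_face: white sloped face, 90 mm wide, between the cheeks. Origin: on its surface, where the centre of the carrier's underside belongs; z outward normal, x up the slope. Surface from x = -45 mm (inner side of the ledge) to +55 mm; the ledge, along the lower edge, stands 5 mm above it. Sprung: gives straight in along -z, from about 1 N, 1.5 N per mm, to its stop 10 mm in (16 N).
- frame_edge (a point): point on the aluminium frame under the face, middle of its rear (upper) edge, 55 mm from the tilt axis; it moves only if the stage's tilt is changed
- marker: felt marker lying on the worktop, 11 x 131 x 13 mm, bystander; origin at the centre of its underside
- reagent: white screw-cap bottle, 47 mm diameter, 100 mm high, bystander; origin at the centre of its underside
- tin_box: round aluminium tin, 113 mm diameter, 44 mm high, bystander; origin at the centre of its underside
- dish: round culture plate, 93 mm diameter, 15 mm high, bystander; origin at the centre of its underside
- tube: cotton-plugged glass tube lying on the worktop, 20 mm diameter, 193 mm long, bystander; origin at the centre of its underside

How it is judged:
On the way:
1. the carrier is gripped and lifted off the worktop (height (world z) of carrier above 0.04 m and contact force between the fingers and carrier above 1 N and contact force between carrier and stage below 0.1 N), for 0.1 s.
At the end, for the whole second after the job is handed in: The gripper still grips the carrier, at rest and flush on the sloped face (0.05 rad, 2 mm; in line within 0.12 rad), lower edge within 5 mm of the ledge, within 9 mm of centre sideways, pressed on with 3 to 20 N; the stage's tilt is unchanged (frame edge moved under 6 mm) (angle between the z axis of carrier and the z axis of reading_face, either way round below 0.05 rad and angle between carrier's own z axis and vertical below 1 rad and angle between the x axis of carrier and the x axis of reading_face, either way round below 0.12 rad and z of carrier in the frame of reading_face between -0.002 and 0.002 m and x of carrier in the frame of reading_face between -0.004 and 0.005 m and y of carrier in the frame of reading_face between -0.009 and 0.009 m and contact force between carrier and reading_face between 3 and 20 N and contact force between the fingers and carrier above 2 N and linear speed of carrier below 0.01 m/s and distance of frame_edge from where it was at the start of the episode below 0.006 m); the arm keeps its last pose, push and grip.
It fails at once if the carrier is slammed or forced on the face (over 35 N) (contact force between carrier and reading_face above 35 N).
It fails at once if the stage's tilt is changed (distance of frame_edge from where it was at the start of the episode above 0.01 m).
It fails at once if a bystander is pushed more than 30 mm (distance of any of marker, reagent, tin_box, dish, tube from where it was at the start of the episode above 0.03 m).
It also fails if it takes over 42 s, if anything falls off the work surface, if the arm or the gripper's body presses on something with over 40 N, if the wrist force passes 120 N, or if a joint passes its speed limit or range.

## Robot

A 7-joint arm with a two-finger parallel gripper is mounted at the origin on a cart in front of the work surface, level with it; the furniture and walls round the work are solid. World frame = base frame: x ahead of the robot, y to its left, z up, the work surface at z = 0. Lengths are in m, angles in rad, forces in N, time in s.
With the tool pointing down it reaches from about 0.425 to 1.025 m from the base axis. Payload 9.4 kg.
Tool frame: the origin (TCP) lies between the finger pads; the fingertips stand 8 mm ahead of it and the grasp point (between the pads) lies 11 mm behind it (manip.finger_overhang is the distance from the TCP to the fingertips, in m); z points along the fingers, y is the line along which they close (so a half turn about z gives the same grasp; the last joint's range is limited). The gripper opens to 85 mm and grips with 20 to 120 N. Pads are 22 mm wide; open, the fingers measure 114 mm over their backs; the gripper's body (76 mm by 85 mm) begins 54 mm behind the grasp point. The pads swing forward as they close: fully open they stand 13 mm farther back than shut.
Start: joints at [-1.201, 0.599, -0.003, 1.599, 0.002, 0.943, -0.08], TCP at [0.313, 0.654, 0.239] pointing down, gripper open.
Joint ranges: [-2.57, 2.57], [-0.35, 1.97], [-1.29, 1.29], [0.11, 2.56], [-1.05, 4.19], [0.11, 1.86], [-2.63, 2.63]. Speed limits (rad/s): [2.22, 2.22, 3.01, 3.01, 3.14, 3.14, 3.14].

## Interface

Orientations are given as a unit quaternion [x, y, z, w].
In Python, from workcell import monitor, grab_frame, get_calibration, hand_in, manip gives the robot as it stands.
- The arm moves only by the tool step_arm, never from a script. Its arguments are lists of equal length, an entry for each row: "claw": the opening, from 0 (shut) to 1 (fully open); "xyz": the shift along the tool's x, y, z in m, a list of three; "rot": the turn, a rotation vector about the tool's x, y, z in degrees, a list of three. A call has 1 to 5 rows; each row is the pose to reach, as a shift and turn from the pose commanded when the call began, along the tool's axes at that moment; what a row does not reach only later rows make up. A row lasts 1/12 s, in which the tool goes at most 41.7 mm and 7.16 degrees, less where a joint would pass 70% of its speed; a pose out of reach is approached as far as the arm can. A call with a gripper value outside its range is refused whole. The fingers move at their own pace and stop on an object; "squeeze" is the grip in N (left out, the last holds). Time passes only in rows, so rows that repeat a pose let the fingers close. It gives the time, the measured TCP pose, the force, the opening and the grip force at its end, in the units of the state.
- monitor.get_obs(): the state, without advancing time (a new reading comes with each control period).
- grab_frame(name): name is "scene" or "top"; returns (picture, depth): 420x560x3 uint8, blue, green, red; 420x560 float32, m along the optical axis (not along the pixel's ray), 0 where there is no reading.
- get_calibration(name): a dict with "mtx" (3x3 intrinsics, pixels), "R" (3x3) and "t" (3): a world point X has camera coordinates R X + t. Camera axes: x right, y down, z forward; pixel columns grow to the right and rows downward; lengths in m; the calibration is good to about 2 mm. A picture is of the moment at which its call begins. get_calibration takes no time and is no camera call.
- hand_in(): hands the job in; it is judged then, once.
The state is a dict: "clock": time; "qpos": joint angles; "joint_velocities": joint speeds; "effort": joint torques, N m; "position": TCP position; "orientation": TCP orientation; "contact_force": force on the tool from outside, world axes, zero at the start; "moment": the same for the moment, N m; "finger_gap": finger opening in m; "finger_force": force on a finger pad.
Only numpy, scipy, OpenCV 4.12 (cv2) and the standard library are available. Lean on these libraries where they do the work, as an engineer would, in place of code of your own. Each camera call takes 0.05 s, during which the arm holds its last target. There are 200 camera calls.

## Working session

There is one attempt and no reset: what is moved stays moved. The work goes in short steps, Python scripts to look and compute and a tool call to move; the robot and the scene stay as the last step left them, time stands still between calls to the robot, and variables do not carry over. Pictures are saved under pics/ and viewed, at most 10 in all, crops included, and the job is handed in when it is done.

Besides the shell and the picture viewer there is one more tool, called after "Request:" in YAML: its name, and indented under it one key for each argument. step_arm: Moves the arm, as the interface text tells. Its arguments: {"type":"object","properties":{"claw":{"type":"array"},"xyz":{"type":"array"},"rot":{"type":"array"},"squeeze":{"type":"number"}},"required":["claw","xyz","rot"]}

```bash
mkdir -p pics; cat > h.py <<'E'
import numpy as np,cv2
from scipy.spatial.transform import Rotation as Rn
from workcell import monitor, grab_frame, get_calibration, hand_in, manip
def cloud(n):
    im,d=grab_frame(n);c=get_calibration(n);K,R,t=[np.array(c[k]) for k in("mtx","R","t")]
    v,u=np.mgrid[:420,:560];p=np.stack([(u-K[0,2])/K[0,0]*d,(v-K[1,2])/K[1,1]*d,d],-1)
    X=(p-t.reshape(3))@R; X[d==0]=np.nan
    return im,d,X
E
python3 - <<'E'
from h import *
for n in("scene","top"):
    im,d,X=cloud(n);cv2.imwrite(f"pics/{n}0.png",im);np.savez(f"{n}0.npz",im=im,d=d,X=X)
    c=get_calibration(n);print(n,(-np.array(c["R"]).T@np.array(c["t"]).reshape(3)).round(3),c["mtx"][0][0],(d>0).mean())
o=monitor.get_obs();print({k:np.round(v,3) for k,v in o.items()},manip.finger_overhang)
E
```

```text
scene [-0.068 -0.411  0.934] 485.3701025732401 0.9959268707482993
top [ 4.330e-01 -1.000e-03  1.167e+00] 456.81142825882984 0.9958843537414966
{'clock': np.float64(0.1), 'qpos': array([-1.201,  0.6  , -0.003,  1.6  ,  0.002,  0.943, -0.08 ]), 'joint_velocities': array([-0.001, -0.003, -0.001, -0.002,  0.   , -0.001, -0.   ]), 'effort': array([ 4.0000e-03, -7.7799e+01,  1.5700e+00, -2.5862e+01,  1.3000e-02,
        5.0000e-03,  0.0000e+00]), 'position': array([0.313, 0.653, 0.239]), 'orientation': array([ 0.222,  0.975, -0.001, -0.   ]), 'contact_force': array([-0.288,  0.014, -0.365]), 'moment': array([ 0.011,  0.023, -0.008]), 'finger_force': np.float64(0.0), 'finger_gap': np.float64(0.085)} 0.008
```

View pics/scene0.png

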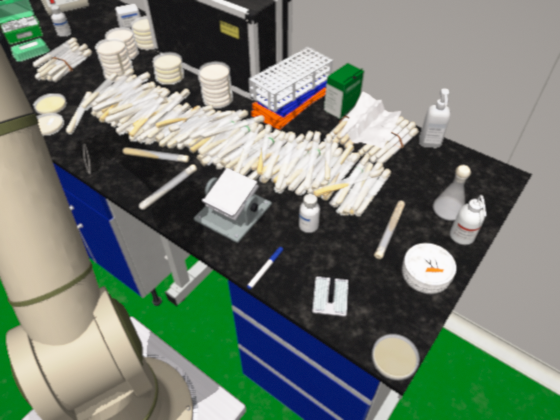

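View pics/top0.png

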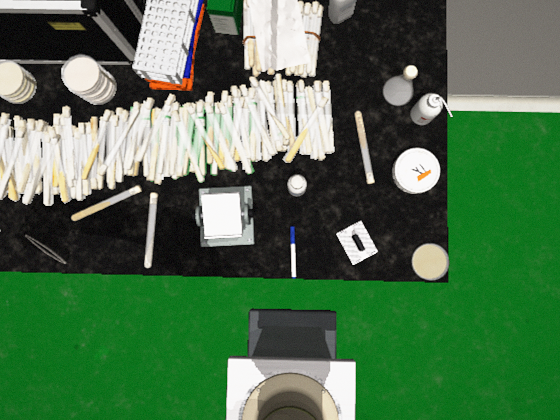

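The scene view shows the stage near (233,203) and the carrier near (331,296). In the top view the stage is at (226,216), the carrier at (357,242) with its fin at (358,241), the marker at (293,252) and the bottle at (297,185).

```bash
python3 - <<'E'
from h import *
def load(n): z=np.load(n+"0.npz");return z["im"],z["d"],z["X"]
for n,rc,rs in(("top",(335,215,382,270),(192,180,262,252)),("scene",(308,270,356,322),(190,160,275,240))):
    im,d,X=load(n)
    def crop(r):return im[r[1]:r[3],r[0]:r[2]].astype(int),X[r[1]:r[3],r[0]:r[2]]
    c,P=crop(rc);g=c.min(2)
    m=(g>110)&(np.abs(P[...,2]-.007)<.012);pts=P[m][:,:2].astype(np.float32)
    print(n,"plate",cv2.minAreaRect(pts),"z",np.median(P[m][:,2]))
    f=(P[...,2]>.035)&(P[...,2]<.06)
    if f.sum()>3:print("fin top",f.sum(),cv2.minAreaRect(P[f][:,:2].astype(np.float32)),np.median(P[f],0))
    g=P[(P[...,2]<.003)];print("table z",np.nanmedian(P[...,2][crop(rc)[0].max(2)<60]))
    c,P=crop(rs);m=((c.min(2)>190)&(P[...,2]>.03)).astype(np.uint8)
    k,l,st,_=cv2.connectedComponentsWithStats(m);i=1+st[1:,4].argmax();m=l==i
    m=cv2.erode(m.astype(np.uint8),np.ones((3,3)))>0
    Q=P[m];ok=np.isfinite(Q).all(1);Q=Q[ok]
    for _ in range(4):
        A=np.c_[Q[:,:2],np.ones(len(Q))];s=np.linalg.lstsq(A,Q[:,2],rcond=None)[0];r=Q[:,2]-A@s;Q=Q[abs(r)<max(.002,2*r.std())]
    nn=np.array([-s[0],-s[1],1]);nn/=np.linalg.norm(nn)
    print("face n",nn,"slope",np.degrees(np.arccos(nn[2])),"az",np.degrees(np.arctan2(-nn[1],-nn[0])),"res",r.std(),len(Q),"cen",Q.mean(0))
    u=-nn*np.array([1,1,0]);u/=np.linalg.norm(u);ex=u-(u@nn)*nn;ex/=np.linalg.norm(ex);ey=np.cross(nn,ex)
    C=Q.mean(0);q=np.c_[(Q-C)@ex,(Q-C)@ey];print("rect in face",cv2.minAreaRect(q.astype(np.float32)),q.min(0),q.max(0))
for n,r in(("top",(185,170,270,260)),):
    im,d,X=load(n)
    cv2.imwrite("pics/crops.png",np.hstack([cv2.resize(im[170:260,185:270],None,fx=5,fy=5,interpolation=0),cv2.resize(load("scene")[0][160:250,190:255],None,fx=5,fy=5,interpolation=0)]))
E
```

```text
top plate ((0.44603216648101807, -0.15920178592205048), (0.09210839867591858, 0.07530573010444641), 29.19002342224121) z 0.006356497859429882
fin top 99 ((0.44489380717277527, -0.1568884551525116), (0.0436847060918808, 0.012347114272415638), 29.068302154541016) [ 0.44581653 -0.15619865  0.04721489]
table z 0.00029666528160238767
face n [-0.2753675  -0.01695201  0.96118956] slope 16.014987771121355 az 3.522762302789742 res 0.0015669409104035546 1250 cen [0.50278356 0.17417367 0.08284873]
rect in face ((-0.0012560412287712097, 0.0003699958324432373), (0.1015300378203392, 0.08577573299407959), 0.9001380801200867) [-0.05220435 -0.042894  ] [0.04967551 0.04355652]
scene plate ((0.44616878032684326, -0.1567850112915039), (0.09787759184837341, 0.07481282204389572), 29.714696884155273) z 0.005614431837109625
fin top 110 ((0.4434802532196045, -0.15885485708713531), (0.0430680587887764, 0.011878161691129208), 29.614259719848633) [ 0.43982161 -0.16049829  0.04632569]
table z -0.0007246134881623014
face n [-0.27334635 -0.01470402  0.96180329] slope 15.887032923819735 az 3.0791229605299715 res 0.0016626412187895684 982 cen [0.50102942 0.17393317 0.08121083]
rect in face ((0.00039251893758773804, 0.0007783360779285431), (0.08448925614356995, 0.10131015628576279), 89.39082336425781) [-0.05037329 -0.04128684] [0.05120778 0.04313747]
```

View pics/crops.png

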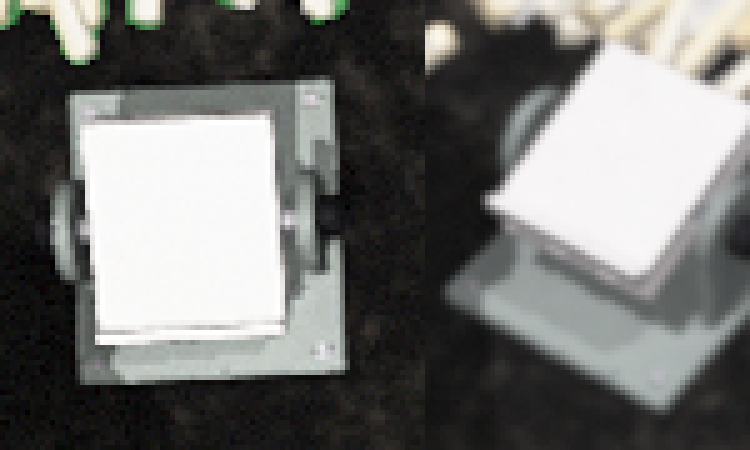

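The left crop shows the face with its ledge at the bottom, towards the robot (row ~330). The slope is about 16° and the azimuth about 3.5°. The carrier's fin is at about (0.4445, -0.158) m and 29.3°. Moving over now.

Request:
step_arm:
  claw: [1,1,1,1,1]
  xyz:
    - [-0.188,-0.076,0]
    - [-0.188,-0.076,0]
    - [-0.188,-0.076,0]
    - [-0.188,-0.076,0]
    - [-0.188,-0.076,0]
  rot:
    - [0,0,35]
    - [0,0,35]
    - [0,0,35]
    - [0,0,35]
    - [0,0,35]

```text
clock: 0.52
position: [0.4517, 0.5014, 0.2391]
orientation: [0.508, 0.861, -0.0, 0.0]
contact_force: [1.8, -0.8, 0.2]
finger_gap: 0.0853
finger_force: 0.0
```

Request:
step_arm:
  claw: [1,1,1,1,1]
  xyz:
    - [-0.179,-0.1,0]
    - [-0.179,-0.1,0]
    - [-0.179,-0.1,0]
    - [-0.179,-0.1,0]
    - [-0.179,-0.1,0]
  rot:
    - [0,0,35]
    - [0,0,35]
    - [0,0,35]
    - [0,0,35]
    - [0,0,35]

```text
clock: 0.93
position: [0.4502, 0.2964, 0.2391]
orientation: [0.743, 0.669, -0.0, 0.0]
contact_force: [-0.1, 0.0, -0.3]
finger_gap: 0.0852
finger_force: 0.0
```

Request:
step_arm:
  claw: [1,1,1,1,1]
  xyz:
    - [-0.204,0.02,0]
    - [-0.204,0.02,0]
    - [-0.204,0.02,0]
    - [-0.204,0.02,0]
    - [-0.204,0.02,0]
  rot:
    - [0,0,35]
    - [0,0,35]
    - [0,0,35]
    - [0,0,35]
    - [0,0,35]

```text
clock: 1.35
position: [0.4501, 0.0918, 0.2394]
orientation: [0.91, 0.415, 0.0, -0.0]
contact_force: [0.7, -0.3, 0.5]
finger_gap: 0.0854
finger_force: 0.0
```

Request:
step_arm:
  claw: [1,1,1,1,1]
  xyz:
    - [-0.152,0.13,0]
    - [-0.152,0.13,0]
    - [-0.152,0.13,0]
    - [-0.152,0.13,0]
    - [-0.152,0.13,0]
  rot:
    - [0,0,20]
    - [0,0,20]
    - [0,0,20]
    - [0,0,20]
    - [0,0,20]

```text
clock: 1.77
position: [0.45, -0.1087, 0.2394]
orientation: [0.967, 0.253, 0.0, 0.0]
contact_force: [0.7, 0.9, -0.8]
finger_gap: 0.0854
finger_force: 0.0
```

Request:
step_arm:
  claw: [1,1,1,1,1]
  xyz:
    - [-0.029,0.04,0]
    - [-0.029,0.04,0.05]
    - [-0.029,0.04,0.09]
    - [-0.029,0.04,0.13]
    - [-0.029,0.04,0.14]
  rot:
    - [0,0,0]
    - [0,0,0]
    - [0,0,0]
    - [0,0,0]
    - [0,0,0]

```text
clock: 2.18
position: [0.443, -0.1549, 0.0954]
orientation: [0.967, 0.253, -0.002, -0.001]
contact_force: [-0.9, 0.8, 0.3]
finger_gap: 0.0854
finger_force: 0.0
```

```bash
python3 - <<'E'
from h import *
im,_=grab_frame("scene");cv2.imwrite("pics/s1.png",cv2.resize(im[200:360,240:440],None,fx=4,fy=3.75)[:600])
o=monitor.get_obs();print(o["position"],Rn.from_quat(o["orientation"]).as_matrix().round(3))
E
```

```text
[ 0.44267658 -0.15485108  0.0946158 ] [[ 0.872  0.49  -0.006]
 [ 0.49  -0.872  0.001]
 [-0.005 -0.004 -1.   ]]
```

View pics/s1.png

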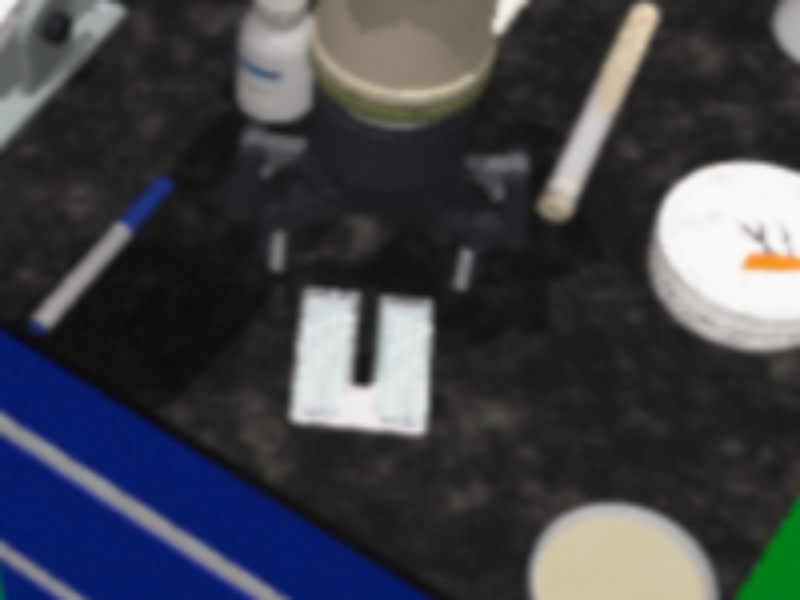

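The fingers straddle the fin line (fingers at about (276,250) and (464,270), fin at (365,340)) and are well aligned. Descending, then closing.

Request:
step_arm:
  claw: [1,1,1,1,1]
  xyz:
    - [0,0.003,0.035]
    - [0,0.003,0.06]
    - [0,0.003,0.071]
    - [0,0.003,0.071]
    - [0,0.003,0.071]
  rot:
    - [0,0,0]
    - [0,0,0]
    - [0,0,0]
    - [0,0,0]
    - [0,0,0]

```text
clock: 2.65
position: [0.4463, -0.1578, 0.0286]
orientation: [0.967, 0.254, -0.0, -0.0]
contact_force: [-0.0, 0.1, 0.9]
finger_gap: 0.0857
finger_force: 0.0
```

Request:
step_arm:
  claw: [0.1,0.1,0,0,0]
  xyz:
    - [0,0,0]
    - [0,0,0]
    - [0,0,0]
    - [0,0,0]
    - [0,0,0]
  rot:
    - [0,0,0]
    - [0,0,0]
    - [0,0,0]
    - [0,0,0]
    - [0,0,0]
  squeeze: 50

```text
clock: 3.07
position: [0.4467, -0.1575, 0.0289]
orientation: [0.967, 0.254, 0.0, 0.0]
contact_force: [0.8, -0.2, -0.6]
finger_gap: 0.0258
finger_force: 0.0
```

Request:
step_arm:
  claw: [0,0,0,0,0]
  xyz:
    - [0,0,0]
    - [0,0,0]
    - [0,0,0]
    - [0,0,0]
    - [0,0,0]
  rot:
    - [0,0,0]
    - [0,0,0]
    - [0,0,0]
    - [0,0,0]
    - [0,0,0]

```text
clock: 3.48
position: [0.4466, -0.1576, 0.0287]
orientation: [0.967, 0.254, 0.0, 0.0]
contact_force: [-1.1, 0.3, 7.1]
finger_gap: 0.0112
finger_force: 49.1
```

Request:
step_arm:
  claw: [0,0,0,0,0]
  xyz:
    - [0,0,-0.03]
    - [0,0,-0.07]
    - [0,0,-0.11]
    - [0,0,-0.15]
    - [0,0,-0.15]
  rot:
    - [0,0,0]
    - [0,0,0]
    - [0,0,0]
    - [0,0,0]
    - [0,0,0]

```text
clock: 3.9
position: [0.4483, -0.1586, 0.1837]
orientation: [0.967, 0.254, 0.003, 0.002]
contact_force: [1.3, -0.6, -1.8]
finger_gap: 0.0113
finger_force: 49.4
```

```bash
cat >> h.py <<'E'
# face geometry (fitted from both views)
az,sl=np.radians(3.4),np.radians(16.0)
n=np.array([-np.sin(sl)*np.cos(az),-np.sin(sl)*np.sin(az),np.cos(sl)])
ex=np.array([np.cos(sl)*np.cos(az),np.cos(sl)*np.sin(az),np.sin(sl)]);ey=np.cross(n,ex)
O=np.array([.500,.1745,.0812])
RT=np.c_[ex,-ey,-n]
def go(h,dx=0,dy=0,tcp_h=.0287,off=.0015):
    "shift and turn, tool axes, to bring carrier underside to h above face"
    o=monitor.get_obs();R=Rn.from_quat(o["orientation"]).as_matrix()
    T=O+ex*(off+dx)+ey*dy+n*(tcp_h+h)
    print("xyz",(R.T@(T-o["position"])).round(4),"rot",np.degrees(Rn.from_matrix(R.T@RT).as_rotvec()).round(2),"F",o["contact_force"].round(1),"gap",o["finger_gap"],"ff",o["finger_force"])
    print("in face frame: ",(np.c_[ex,ey,n].T@(o["position"]-O)-[off,0,tcp_h]).round(4))
E
python3 - <<'E'
from h import *
go(.10)
E
```

```text
xyz [ 0.178  -0.2797 -0.0219] rot [-3.43 15.34 25.83] F [ 1.3 -0.6 -1.8] gap 0.0112679959380485 ff 49.396693110466
in face frame:  [-0.0419 -0.3295  0.0895]
```

Request:
step_arm:
  claw: [0,0,0,0,0]
  xyz:
    - [0.018,-0.028,-0.01]
    - [0.036,-0.056,-0.02]
    - [0.055,-0.086,-0.022]
    - [0.074,-0.116,-0.022]
    - [0.093,-0.146,-0.022]
  rot:
    - [-0.4,1.5,2.6]
    - [-0.8,3.1,5.2]
    - [-1.2,4.6,7.8]
    - [-1.5,6.1,10.4]
    - [-1.9,7.7,13]

```text
clock: 4.32
position: [0.4554, 0.0167, 0.2005]
orientation: [0.988, 0.141, 0.07, -0.001]
contact_force: [1.5, 0.9, -0.6]
finger_gap: 0.0107
finger_force: 49.3
```

```bash
python3 - <<'E'
from h import *
go(.08)
E
```

```text
xyz [ 0.0567 -0.1457  0.0199] rot [-1.7   7.91 12.68] F [ 1.5  0.9 -0.6] gap 0.010747838339565647 ff 49.33161199092865
in face frame:  [-0.0204 -0.1549  0.1008]
```

Request:
step_arm:
  claw: [0,0,0,0,0]
  xyz:
    - [0.014,-0.036,0.005]
    - [0.028,-0.072,0.01]
    - [0.042,-0.108,0.015]
    - [0.056,-0.144,0.02]
    - [0.057,-0.146,0.02]
  rot:
    - [-0.4,2,3.2]
    - [-0.8,4,6.4]
    - [-1.3,6,9.6]
    - [-1.7,7.9,12.7]
    - [-1.7,7.9,12.7]

```text
clock: 4.73
position: [0.47, 0.1799, 0.1841]
orientation: [0.99, 0.035, 0.138, -0.005]
contact_force: [-0.2, 0.8, -0.8]
finger_gap: 0.0111
finger_force: 49.5
```

Request:
step_arm:
  claw: [0]
  xyz:
    - [0,0,0]
  rot:
    - [0,0,0]

```text
clock: 4.82
position: [0.4705, 0.1749, 0.1848]
orientation: [0.99, 0.034, 0.138, -0.004]
contact_force: [-0.3, -1.2, -1.4]
finger_gap: 0.011
finger_force: 49.5
```

```bash
python3 - <<'E'
from h import *
go(.03)
im,d,X=cloud("scene");np.savez("s2.npz",im=im,X=X)
im2,d2,X2=cloud("top")
a=cv2.resize(im[120:260,180:300],(480,560));b=cv2.resize(im2[170:260,190:260],(320,411))
b=cv2.copyMakeBorder(b,0,149,0,0,0);cv2.imwrite("pics/s2.png",np.hstack([a,b]))
E
```

```text
xyz [0.0014 0.0021 0.049 ] rot [-0.03  0.18  0.55] F [-0.3 -1.2 -1.4] gap 0.011040423537609595 ff 49.48528468608856
in face frame:  [-0.0013  0.0021  0.079 ]
```

View pics/s2.png

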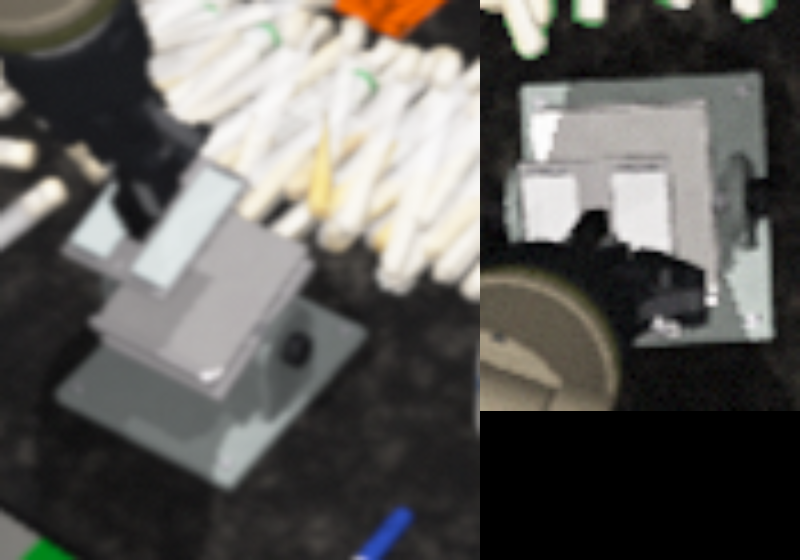

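The carrier is held above the face, with its edges parallel to those of the face. Next I approach to about 15 mm with 3 mm of uphill clearance, then measure the plate.

Request:
step_arm:
  claw: [0,0,0,0,0]
  xyz:
    - [0.004,0.001,0.03]
    - [0.004,0.001,0.055]
    - [0.004,0.001,0.063]
    - [0.004,0.001,0.063]
    - [0.004,0.001,0.063]
  rot:
    - [0,0,0]
    - [0,0,0]
    - [0,0,0]
    - [0,0,0]
    - [0,0,0]

```text
clock: 5.33
position: [0.4959, 0.1706, 0.1311]
orientation: [0.99, 0.026, 0.136, -0.002]
contact_force: [0.5, -1.0, -0.5]
finger_gap: 0.0111
finger_force: 49.8
```

```bash
python3 - <<'E'
from h import *
go(.0)
B=np.c_[ex,ey,n]
for nm in("scene","top"):
    im,d,X=cloud(nm);q=(X-O)@B
    box=(abs(q[...,0])<.06)&(abs(q[...,1])<.06)&(q[...,2]>-.006)&(q[...,2]<.035)
    # histogram of heights
    print(nm,np.histogram(q[...,2][box],bins=np.arange(-.006,.036,.003)))
    for lo,hi in((.016,.031),(-.004,.005)):
        m=(box&(q[...,2]>lo)&(q[...,2]<hi)&(im.min(2)>70));p=q[m]
        if len(p)<40:continue
        for _ in range(4):
            A=np.c_[p[:,:2],np.ones(len(p))];s=np.linalg.lstsq(A,p[:,2],rcond=None)[0];r=p[:,2]-A@s;p=p[abs(r)<max(.0015,2*r.std())]
        print(len(p),"slopes deg",np.degrees(s[:2]).round(2),"h0",s[2].round(4),"x",np.percentile(p[:,0],[0,1,99,100]).round(4),"y",np.percentile(p[:,1],[0,1,99,100]).round(4),"std",r.std().round(4), cv2.minAreaRect(p[:,:2].astype(np.float32)))
    a=im[150:245,190:275] if nm=="scene" else im[170:260,190:260]
    cv2.imwrite(f"pics/{nm}3.png",cv2.resize(a,None,fx=6,fy=6))
E
```

```text
xyz [-0.008  -0.0037  0.0205] rot [ 0.28  0.34 -0.38] F [ 0.5 -1.  -0.5] gap 0.011051296352736975 ff 49.84994351863861
in face frame:  [ 0.0081 -0.0037  0.0205]
scene (array([ 72, 251, 219,  71,  18,   2,   0,   0,   7,  70, 312, 251,  35]), array([-0.006, -0.003,  0.   ,  0.003,  0.006,  0.009,  0.012,  0.015,
        0.018,  0.021,  0.024,  0.027,  0.03 ,  0.033]))
592 slopes deg [-0.15  0.04] h0 0.0266 x [-0.0389 -0.0381  0.0495  0.0507] y [-0.0412 -0.0404  0.031   0.0318] std 0.0016 ((0.005784925073385239, -0.0047187842428684235), (0.08938423544168472, 0.07307800650596619), 0.35783523321151733)
518 slopes deg [-0.72  0.02] h0 -0.0003 x [-0.054  -0.0533  0.0507  0.0541] y [-0.0595 -0.0583  0.0586  0.0598] std 0.0018 ((-0.013523068279027939, -0.006118007004261017), (0.10262030363082886, 0.12326832860708237), 25.476634979248047)
top (array([ 14,  90, 154,  66,  15,   1,   0,   0,   0,  18, 180, 273,  46]), array([-0.006, -0.003,  0.   ,  0.003,  0.006,  0.009,  0.012,  0.015,
        0.018,  0.021,  0.024,  0.027,  0.03 ,  0.033]))
456 slopes deg [-0.75  0.26] h0 0.0282 x [-0.0362 -0.0355  0.0517  0.0523] y [-0.0384 -0.0376  0.033   0.0338] std 0.0015 ((0.00853179395198822, -0.001360323280096054), (0.07206451147794724, 0.08817804604768753), 88.35043334960938)
275 slopes deg [-1.14  0.28] h0 0.0015 x [-0.0526 -0.0504  0.0537  0.0541] y [-0.0596 -0.0595  0.0596  0.06  ] std 0.0017 ((0.0006644502282142639, 0.00013490021228790283), (0.10672706365585327, 0.11958586424589157), 0.24577665328979492)
```

View pics/scene3.png

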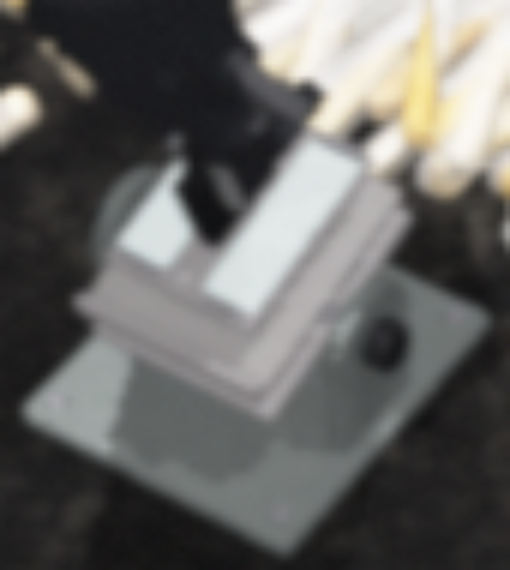

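Request:
step_arm:
  claw: [0,0,0,0,0]
  xyz:
    - [-0.005,-0.003,0.005]
    - [-0.005,-0.003,0.01]
    - [-0.005,-0.003,0.013]
    - [-0.005,-0.003,0.013]
    - [-0.005,-0.003,0.013]
  rot:
    - [0,0,0]
    - [0,0,0]
    - [0,0,0]
    - [0,0,0]
    - [0,0,0]

```text
clock: 5.85
position: [0.496, 0.1778, 0.1224]
orientation: [0.991, 0.03, 0.13, -0.001]
contact_force: [-0.0, -0.1, -1.3]
finger_gap: 0.0114
finger_force: 49.9
```

```bash
python3 - <<'E'
from h import *
go(.0)
E
```

```text
xyz [-0.006   0.0035  0.012 ] rot [0.33 1.01 0.16] F [-0.  -0.1 -1.3] gap 0.011404588411525916 ff 49.862067103385925
in face frame:  [0.0062 0.0036 0.0119]
```

Request:
step_arm:
  claw: [0,0,0,0,0]
  xyz:
    - [0,0,0]
    - [0,0,0]
    - [0,0,0]
    - [0,0,0]
    - [0,0,0]
  rot:
    - [0,0,0]
    - [0,0,0]
    - [0,0,0]
    - [0,0,0]
    - [0,0,0]

```text
clock: 6.27
position: [0.4959, 0.1775, 0.1224]
orientation: [0.991, 0.03, 0.13, -0.001]
contact_force: [0.0, -0.3, -2.3]
finger_gap: 0.0113
finger_force: 49.9
```

```bash
python3 - <<'E'
from h import *
go(.0);print(monitor.get_obs()["qpos"],monitor.get_obs()["joint_velocities"])
E
```

```text
xyz [-0.0059  0.0032  0.0121] rot [0.32 1.02 0.14] F [ 0.  -0.3 -2.3] gap 0.011299048049729348 ff 49.86140727996826
in face frame:  [0.0061 0.0032 0.012 ]
[-0.8082441   0.53638352  0.40531718  2.34824129 -1.04471748  0.10649767
 -0.95783607] [ 0.00254226  0.0003796  -0.00015113 -0.00044687 -0.00173951  0.00105414
  0.00057718]
```

Joints 5 and 6 are at their limits, so I need to understand the wrist geometry before going on.

```bash
ls; python3 - <<'E'
from h import *
print([a for a in dir(manip) if a[0]!='_'],[a for a in dir(monitor) if a[0]!='_'])
from scipy.optimize import least_squares
o=monitor.get_obs()
S=[(np.array([-1.201,.6,-.003,1.6,.002,.943,-.08]),np.array([.313,.653,.239]),Rn.from_quat([.222,.975,-.001,0])),(o["qpos"],o["position"],Rn.from_quat(o["orientation"]))]
print(o["qpos"],o["position"],o["orientation"])
import itertools
best=[]
for sg in itertools.product([1,-1],repeat=6):
    s=np.array([-1]+list(sg)); 
    def rot(q):
        R=Rn.identity()
        for i,a in enumerate(q):R=R*Rn.from_rotvec(s[i]*a*np.array([[0,0,1],[0,1,0]][i%2]))
        return R
    # fixed tool rotation (spin about z) consistent in both samples?
    F=[rot(q).inv()*r for q,p,r in S]
    best.append(((F[0].inv()*F[1]).magnitude(),s.tolist(),F[0].as_euler("ZYX",degrees=True).round(1)))
best.sort(key=lambda b:b[0])
for b in best[:4]:print(b)
E
```

```text
h.py
pics
s2.npz
scene0.npz
top0.npz
['PlanningError', 'finger_overhang'] ['get_obs']
[-0.8082441   0.53638352  0.40531718  2.34824129 -1.04471748  0.10649767
 -0.95783607] [0.49588256 0.17749735 0.12243031] [ 9.90996991e-01  3.02635062e-02  1.30415864e-01 -8.87118688e-04]
(0.0017456554777807215, [-1, 1, -1, 1, -1, 1, -1], array([90.1, -0. ,  0. ]))
(0.523737301964803, [-1, -1, -1, -1, -1, -1, -1], array([90.1, -0. ,  0.2]))
(0.7875270607478211, [-1, -1, 1, -1, -1, -1, -1], array([89.8, -0.2,  0.2]))
(0.8125639296024372, [-1, 1, 1, 1, -1, 1, -1], array([89.8,  0.2,  0. ]))
```

Request:
step_arm:
  claw: [0,0,0,0,0]
  xyz:
    - [0.004,0,-0.03]
    - [0.002,0,-0.06]
    - [0.002,0,-0.08]
    - [0,0,-0.09]
    - [0,0,-0.09]
  rot:
    - [0,0,0]
    - [0,-3,0]
    - [0,-7,0]
    - [0,-12,0]
    - [0,-12,0]

```text
clock: 6.68
position: [0.474, 0.1777, 0.2121]
orientation: [0.999, 0.031, 0.025, 0.002]
contact_force: [2.2, 0.6, -1.7]
finger_gap: 0.0113
finger_force: 49.9
```

Request:
step_arm:
  claw: [0,0]
  xyz:
    - [0,0,0]
    - [0,0,0]
  rot:
    - [0,0,0]
    - [0,0,0]

```text
clock: 6.85
position: [0.4725, 0.1767, 0.2084]
orientation: [0.999, 0.03, 0.027, 0.002]
contact_force: [-0.1, 0.7, -1.7]
finger_gap: 0.0108
finger_force: 49.9
```

```bash
cat >> h.py <<'E'
SG=[-1,1,-1,1,-1,1,-1]
def frot(q):
    R=Rn.identity()
    for i,a in enumerate(q):R=R*Rn.from_rotvec(SG[i]*a*np.array([[0,0,1.],[0,1.,0]][i%2]))
    return R*Rn.from_euler("z",90,degrees=True)
E
python3 - <<'E'
from h import *
go(.09);o=monitor.get_obs();q=o["qpos"];print(q.round(4),o["position"].round(4))
print((frot(q).inv()*Rn.from_quat(o["orientation"])).magnitude())
f=Rn.identity()
for i in range(4):f=f*Rn.from_rotvec(SG[i]*q[i]*np.array([[0,0,1.],[0,1.,0]][i%2]))
z=f.apply([0,0,1]);print("forearm dir in face frame",(np.c_[ex,ey,n].T@z).round(3))
# tool z for q5=90deg, q6=.25, in face frame
for a in(0,.8,1.57,2.4,3.1):
  qq=q.copy();qq[4]=a;qq[5]=.25;print(a,(np.c_[ex,ey,n].T@frot(qq).apply([0,0,1])).round(3))
E
```

```text
xyz [-0.0046  0.0038  0.0125] rot [ 0.35 12.92  0.15] F [-0.1  0.7 -1.7] gap 0.010844208725242386 ff 49.90396857261658
in face frame:  [0.0073 0.0039 0.1011]
[-1.1441  0.531   0.9743  2.1988 -0.6877  0.6897 -1.2086] [0.4725 0.1767 0.2084]
5.420105328904881e-16
forearm dir in face frame [ 0.408 -0.229 -0.884]
0 [ 0.18  -0.318 -0.931]
0.8 [ 0.294 -0.447 -0.845]
1.57 [ 0.463 -0.443 -0.768]
2.4 [ 0.6   -0.301 -0.741]
3.1 [ 0.614 -0.136 -0.778]
```

```bash
cat > ik.py <<'E'
from h import *
from scipy.optimize import least_squares
S=[([-1.201,.5995,-.003,1.5995,.002,.943,-.08],[.313,.6535,.239]),([-0.8082441,0.53638352,0.40531718,2.34824129,-1.04471748,0.10649767,-0.95783607],[0.49588256,0.17749735,0.12243031]),([-1.1441,.531,.9743,2.1988,-.6877,.6897,-1.2086],[.4725,.1767,.2084])]
LO=np.array([-2.57,-.35,-1.29,.11,-1.05,.11,-2.63]);HI=np.array([2.57,1.97,1.29,2.56,4.19,1.86,2.63])
def fp(q,p):
    d1,L1,L2,L3,a,y1,y2,a2=p
    off={0:[0,0,d1],1:[0,y1,0],2:[a,0,L1],3:[-a,y2,0],4:[a2,0,L2],6:[0,0,L3]}
    R=Rn.identity();x=np.zeros(3)
    for i in range(7):
        R=R*Rn.from_rotvec(SG[i]*q[i]*np.array([[0,0,1.],[0,1.,0]][i%2]))
        if i in off:x=x+R.apply(off[i])
    return x
p0=np.array([.4,.4,.4,.3,0,0,0,0])
def fit():
    return least_squares(lambda p:np.r_[np.concatenate([fp(q,p)-x for q,x in S])*1000,(p-p0)*[.1,.1,.1,.1,3,3,3,3]],p0)
E
python3 - <<'E'
from ik import *
r=fit();P=r.x;print(P.round(4),[((fp(q,P)-x)*1000).round(1) for q,x in S])
T=O+ex*.0015+n*(.0287-.004);RT_=Rn.from_matrix(RT)
rng=np.random.default_rng(0);sol=[]
for flip in(0,1):
  Rg=RT_*Rn.from_euler("z",180*flip,degrees=True)
  for k in range(60):
    q0=rng.uniform(LO,HI);
    s=least_squares(lambda q:np.r_[(fp(q,P)-T)*10,(Rg.inv()*frot(q)).as_rotvec()*3],q0,bounds=(LO,HI),max_nfev=150)
    if s.cost<1e-5:sol.append((flip,s.x.round(2)))
for f,q in sorted(sol,key=lambda t:(t[0],t[1][2])):print(f,q)
E
```

```text
[ 2.831e-01  6.468e-01  4.422e-01  3.180e-01 -0.000e+00 -3.020e-02
 -2.670e-02  4.000e-04] [array([-0.1,  0. , -0.1]), array([-0. , -0. ,  0.1]), array([0.1, 0. , 0. ])]
0 [-0.54  0.53  0.03  2.36  1.63  0.11  2.63]
0 [-0.54  0.53  0.03  2.36  1.63  0.11  2.63]
0 [-0.54  0.53  0.03  2.36  1.63  0.11  2.63]
0 [-0.54  0.53  0.03  2.36  1.63  0.11  2.63]
0 [-0.54  0.53  0.03  2.36  1.63  0.11  2.63]
0 [-0.54  0.53  0.03  2.36  1.63  0.11  2.63]
0 [-0.54  0.53  0.03  2.36  1.63  0.11  2.63]
0 [-0.54  0.53  0.03  2.36  1.63  0.11  2.63]
0 [-0.54  0.53  0.03  2.36  1.63  0.11  2.63]
0 [-0.54  0.53  0.03  2.36  1.63  0.11  2.63]
0 [-0.54  0.53  0.03  2.36  1.63  0.11  2.63]
0 [-0.54  0.53  0.03  2.36  1.63  0.11  2.63]
0 [-0.54  0.53  0.03  2.36  1.63  0.11  2.63]
0 [-0.54  0.53  0.03  2.36  1.63  0.11  2.63]
0 [-0.54  0.53  0.03  2.36  1.63  0.11  2.63]
0 [-0.54  0.53  0.03  2.36  1.63  0.11  2.63]
1 [ 0.26  0.85 -1.23  2.31  1.49  0.96 -0.35]
1 [ 0.24  0.83 -1.19  2.31  1.49  0.92 -0.35]
1 [ 0.19  0.76 -1.08  2.32  1.49  0.81 -0.35]
1 [ 0.19  0.76 -1.07  2.32  1.49  0.81 -0.35]
1 [ 0.18  
[... 209 characters left out ...]
.51 -0.36]
1 [-0.07  0.6  -0.64  2.33  1.49  0.48 -0.37]
1 [-0.24  0.56 -0.4   2.34  1.5   0.34 -0.38]
1 [-0.26  0.55 -0.37  2.34  1.51  0.32 -0.39]
1 [-0.32  0.54 -0.28  2.35  1.52  0.27 -0.4 ]
1 [-0.35  0.54 -0.25  2.35  1.52  0.26 -0.4 ]
1 [-0.45  0.53 -0.11  2.36  1.56  0.18 -0.43]
1 [-0.5   0.53 -0.03  2.36  1.59  0.14 -0.47]
1 [-0.51  0.53 -0.02  2.36  1.59  0.14 -0.47]
1 [-0.52  0.53 -0.    2.36  1.6   0.13 -0.48]
1 [-0.53  0.53  0.01  2.36  1.61  0.12 -0.49]
1 [-0.54  0.53  0.02  2.36  1.62  0.11 -0.5 ]
1 [-0.54  0.53  0.03  2.36  1.63  0.11 -0.51]
1 [-0.54  0.53  0.03  2.36  1.64  0.11 -0.52]
1 [-0.54  0.53  0.03  2.36  1.63  0.11 -0.51]
1 [-0.54  0.53  0.03  2.36  1.63  0.11 -0.51]
```

```bash
cat >> ik.py <<'E'
P=np.array([.2831,.6468,.4422,.3180,0,-.0302,-.0267,.0004]); P=fit().x
RF=Rn.from_matrix(RT)*Rn.from_euler("z",180,degrees=True)
def solve(T,Rg,q0,w=.0):
    return least_squares(lambda q:np.r_[(fp(q,P)-T)*10,(Rg.inv()*frot(q)).as_rotvec()*3,w*(q-q0)],q0,bounds=(LO,HI))
def jac(q):
    J=np.zeros((6,7));R=frot(q)
    for i in range(7):
        d=q.copy();d[i]+=1e-5;J[:3,i]=(fp(d,P)-fp(q,P))/1e-5;J[3:,i]=(frot(d)*R.inv()).as_rotvec()/1e-5
    return J
def track(q,T,Rg,N=20):
    "min-norm resolved-rate to a pose"
    for k in range(N,0,-1):
        e=np.r_[(T-fp(q,P))/k,(Rg*frot(q).inv()).as_rotvec()/k]
        J=jac(q);q=q+J.T@np.linalg.solve(J@J.T+1e-5*np.eye(6),e)
    return q
E
python3 - <<'E'
from ik import *
qn=monitor.get_obs()["qpos"]
for q3 in(-.3,-.6):
    g=np.array([-.2,.56,q3,2.3,1.5,.4,-.38])
    s=solve(O-ex*.0015+n*(.0287+.08),RF,g,.02);g=s.x;print("goal",g.round(2),s.cost)
    q=qn.copy();N=7
    for k in range(1,N+1):
        w=qn+(g-qn)*k/N;q=track(q,fp(w,P),frot(w))
        prev=qn+(g-qn)*(k-1)/N
        print(fp(w,P).round(3),"tool z",frot(w).apply([0,0,1]).round(2),"ang",np.degrees((frot(prev).inv()*frot(w)).magnitude()).round(0),"sim q",q.round(2))
E
```

```text
goal [-0.08  0.41 -0.62  2.32  1.04  0.45  0.05] 0.00010966885421544764
[0.445 0.144 0.18 ] tool z [-0.04 -0.09 -0.99] ang 25.0 sim q [-1.05  0.55  0.86  2.22 -0.53  0.68 -0.92]
[0.43  0.119 0.163] tool z [-0.09 -0.16 -0.98] ang 26.0 sim q [-0.98  0.55  0.74  2.24 -0.38  0.65 -0.63]
[0.426 0.104 0.153] tool z [-0.07 -0.21 -0.98] ang 26.0 sim q [-0.9   0.53  0.62  2.26 -0.23  0.58 -0.34]
[0.432 0.101 0.149] tool z [-0.02 -0.21 -0.98] ang 26.0 sim q [-0.84  0.5   0.49  2.29 -0.08  0.5  -0.06]
[0.444 0.113 0.151] tool z [ 0.07 -0.18 -0.98] ang 26.0 sim q [-0.77  0.46  0.37  2.31  0.07  0.41  0.22]
[0.458 0.137 0.163] tool z [ 0.17 -0.1  -0.98] ang 27.0 sim q [-0.71  0.41  0.25  2.33  0.23  0.31  0.48]
[0.469 0.173 0.185] tool z [ 0.28  0.02 -0.96] ang 27.0 sim q [-0.66  0.35  0.14  2.35  0.39  0.2   0.72]
goal [ 0.01  0.43 -0.74  2.31  1.09  0.51  0.  ] 8.192183370376427e-05
[0.442 0.144 0.177] tool z [-0.06 -0.1  -0.99] ang 25.0 sim q [-1.05  0.56  0.85  2.22 -0.53  0.69 -0.92]
[0.423 0.118 0.158] tool z [-0.11 -0.17 -0.98] ang 26.0 sim q [-0.97  0.56  0.73  2.24 -0.38  0.66 -0.62]
[0.417 0.102 0.147] tool z [-0.11 -0.22 -0.97] ang 26.0 sim q [-0.89  0.55  0.6   2.26 -0.23  0.61 -0.33]
[0.423 0.099 0.142] tool z [-0.05 -0.23 -0.97] ang 26.0 sim q [-0.83  0.52  0.48  2.29 -0.08  0.53 -0.05]
[0.436 0.11  0.145] tool z [ 0.04 -0.19 -0.98] ang 26.0 sim q [-0.76  0.48  0.36  2.31  0.07  0.43  0.23]
[0.453 0.135 0.158] tool z [ 0.15 -0.11 -0.98] ang 27.0 sim q [-0.7   0.42  0.24  2.33  0.22  0.32  0.48]
[0.469 0.173 0.185] tool z [ 0.28  0.02 -0.96] ang 27.0 sim q [-0.66  0.35  0.14  2.35  0.39  0.2   0.72]
```

Request:
step_arm:
  claw: [0,0,0,0,0]
  xyz:
    - [0,0,-0.03]
    - [0,0,-0.03]
    - [0,0,-0.03]
    - [0,0,-0.03]
    - [0,0,-0.03]
  rot:
    - [0,0,-35]
    - [0,0,-35]
    - [0,0,-35]
    - [0,0,-35]
    - [0,0,-35]

```text
clock: 7.27
position: [0.4703, 0.1767, 0.2383]
orientation: [0.943, 0.332, 0.025, 0.01]
contact_force: [-1.0, -0.9, -0.7]
finger_gap: 0.0113
finger_force: 49.9
```

Request:
step_arm:
  claw: [0,0,0,0,0]
  xyz:
    - [0,0,0]
    - [0,0,0]
    - [0,0,0]
    - [0,0,0]
    - [0,0,0]
  rot:
    - [0,0,-35]
    - [0,0,-35]
    - [0,0,-35]
    - [0,0,-35]
    - [0,0,-35]

```text
clock: 7.68
position: [0.4703, 0.1767, 0.2383]
orientation: [0.799, 0.6, 0.021, 0.016]
contact_force: [-0.2, -0.7, -0.9]
finger_gap: 0.0114
finger_force: 49.9
```

Request:
step_arm:
  claw: [0,0,0,0,0]
  xyz:
    - [0,0,0]
    - [0,0,0]
    - [0,0,0]
    - [0,0,0]
    - [0,0,0]
  rot:
    - [0,0,-35]
    - [0,0,-35]
    - [0,0,-35]
    - [0,0,-35]
    - [0,0,-35]

```text
clock: 8.1
position: [0.4702, 0.1768, 0.2384]
orientation: [0.582, 0.813, 0.015, 0.022]
contact_force: [0.5, 0.1, -1.3]
finger_gap: 0.0112
finger_force: 49.9
```

```bash
python3 - <<'E'
from ik import *
o=monitor.get_obs();q=o["qpos"];print(q.round(3),o["position"].round(4),((fp(q,P)-o["position"])*1000).round(1),o["finger_gap"])
E
```

```text
[-0.849  0.344  0.478  2.155 -0.225  0.642  0.108] [0.4702 0.1768 0.2384] [-0.1 -0.3 -0.1] 0.01122387003704885
```

Request:
step_arm:
  claw: [0,0,0,0,0]
  xyz:
    - [0,0,0]
    - [0,0,0]
    - [0,0,0]
    - [0,0,0]
    - [0,0,0]
  rot:
    - [0,0,-35]
    - [0,0,-35]
    - [0,0,-35]
    - [0,0,-35]
    - [0,0,-35]

```text
clock: 8.52
position: [0.4701, 0.1769, 0.2384]
orientation: [0.31, 0.95, 0.008, 0.025]
contact_force: [1.3, -0.8, -1.5]
finger_gap: 0.011
finger_force: 49.9
```

Request:
step_arm:
  claw: [0,0,0,0,0]
  xyz:
    - [0,0,0]
    - [0,0,0]
    - [0,0,0]
    - [0,0,0]
    - [0,0,0]
  rot:
    - [0,0,-35]
    - [0,0,-35]
    - [0,0,-35]
    - [0,0,-35]
    - [0,0,-35]

```text
clock: 8.93
position: [0.4701, 0.177, 0.2384]
orientation: [0.01, 1.0, -0.0, 0.026]
contact_force: [0.5, -0.6, -0.7]
finger_gap: 0.0108
finger_force: 49.9
```

```bash
python3 - <<'E'
from ik import *
o=monitor.get_obs();q=o["qpos"];print(q.round(3),o["position"].round(4))
# candidate strategies: direct tilt+descent vs roll first
def show(name,wps):
    x=q.copy();print(name)
    for h,pitch,roll,yaw in wps:
        R=RF*Rn.from_euler("zyx",[yaw,pitch,roll],degrees=True)
        x=track(x,O-ex*.0015+n*(.0287+h),R);print(h,pitch,roll,x.round(2))
show("direct",[(.08,0,0,0),(.02,0,0,0),(-.004,0,0,0)])
for s in(20,-20):
    show(s,[(.12,12,s,0),(.12,0,s,0),(.08,0,0,0),(.02,0,0,0),(-.004,0,0,0)])
    show(("yaw over",s),[(.12,12,0,s*2),(.12,0,0,s*2),(.08,0,0,0),(.02,0,0,0),(-.004,0,0,0)])
E
```

```text
[-0.593  0.319  0.135  2.141 -0.03   0.638  1.109] [0.4701 0.177  0.2384]
direct
0.08 0 0 [-0.76  0.36  0.27  2.36  0.14  0.18  0.98]
0.02 0 0 [-0.71  0.5   0.24  2.38  0.14  0.03  0.99]
-0.004 0 0 [-0.69  0.55  0.24  2.38  0.14 -0.03  0.99]
20
0.12 12 20 [-0.91  0.41  0.31  2.12  0.28  0.78  0.72]
0.12 0 20 [-1.09  0.39  0.44  2.25  0.53  0.59  0.45]
0.08 0 0 [-0.67  0.35  0.16  2.35  0.36  0.2   0.75]
0.02 0 0 [-0.7   0.49  0.23  2.37  0.39  0.03  0.74]
-0.004 0 0 [-0.7   0.55  0.25  2.38  0.39 -0.03  0.74]
('yaw over', 20)
0.12 12 0 [-0.73  0.33  0.3   2.2  -0.13  0.56  0.6 ]
0.12 0 0 [-0.9   0.29  0.43  2.34 -0.    0.28  0.43]
0.08 0 0 [-0.72  0.36  0.22  2.36  0.24  0.19  0.88]
0.02 0 0 [-0.7   0.49  0.24  2.38  0.25  0.03  0.88]
-0.004 0 0 [-0.7   0.55  0.24  2.38  0.25 -0.03  0.88]
-20
0.12 12 -20 [-0.08  0.34 -0.25  2.23 -0.51  0.5   1.85]
0.12 0 -20 [ 0.07  0.31 -0.47  2.36 -0.71  0.18  2.01]
0.08 0 0 [-0.91  0.39  0.48  2.37 -0.35  0.18  1.49]
0.02 0 0 [-0.73  0.5   0.27  2.38 -0.4   0.03  1.53]
-0.004 0 0 [-0.67  0.55  0.21  2.38 -0.4  -0.03  1.53]
('yaw over', -20)
0.12 12 0 [-0.44  0.32 -0.07  2.19  0.1   0.58  1.74]
0.12 0 0 [-0.65  0.27  0.1   2.33  0.34  0.31  1.47]
0.08 0 0 [-0.77  0.36  0.29  2.36  0.11  0.18  1.02]
0.02 0 0 [-0.71  0.5   0.25  2.38  0.1   0.03  1.02]
-0.004 0 0 [-0.69  0.55  0.23  2.38  0.1  -0.03  1.02]
```

```bash
python3 - <<'E'
from ik import *
q0=monitor.get_obs()["qpos"]
def tr(x,wps):
    out=[];ok=9
    for h,pitch,roll,yaw in wps:
        R=RF*Rn.from_euler("zyx",[yaw,pitch,roll],degrees=True)
        for f in range(1):x=track(x,O-ex*.0015+n*(.0287+h),R,12)
        ok=min(ok,np.min(np.r_[x-LO,HI-x]));out.append(x.round(2))
    return ok,out
res=[]
for r in(15,25,35,45):
  for t in(0,-6,-12,-18):
    for yw in(0,40):
      for hh in(.10,.15):
        w=[(.14,10,r,yw),(hh,0,r,yw),(hh,t,r,yw),(hh,t,r/2,yw/2),(hh,t,0,0),(hh,t/2,0,0),(hh*.6,t/3,0,0),(.02,0,0,0),(-.004,0,0,0)]
        try:ok,out=tr(q0.copy(),w)
        except Exception:continue
        res.append((ok,(r,t,yw,hh),out))
res.sort(key=lambda a:-a[0])
for a in res[:3]:
    print(a[0],a[1]);[print(" ",o) for o in a[2]]
E
```

```text
-0.13730561580585446 (45, 0, 40, 0.15)
  [-1.26  0.63  0.64  2.03  0.33  1.04 -0.12]
  [-1.38  0.61  0.71  2.13  0.47  0.93 -0.25]
  [-1.38  0.61  0.71  2.13  0.47  0.93 -0.25]
  [-1.2   0.36  0.54  2.23  0.48  0.68  0.15]
  [-0.77  0.21  0.24  2.31  0.22  0.38  0.89]
  [-0.77  0.21  0.23  2.31  0.22  0.38  0.89]
  [-0.73  0.34  0.23  2.35  0.22  0.22  0.9 ]
  [-0.7   0.5   0.24  2.38  0.23  0.03  0.9 ]
  [-0.69  0.55  0.24  2.38  0.23 -0.03  0.9 ]
-0.13731363308340586 (35, 0, 40, 0.15)
  [-1.21  0.52  0.61  2.08  0.3   0.93 -0.06]
  [-1.35  0.5   0.69  2.18  0.46  0.81 -0.22]
  [-1.35  0.5   0.69  2.18  0.46  0.81 -0.22]
  [-1.16  0.32  0.52  2.25  0.45  0.61  0.2 ]
  [-0.77  0.21  0.23  2.31  0.22  0.38  0.89]
  [-0.77  0.21  0.23  2.31  0.22  0.38  0.89]
  [-0.73  0.34  0.23  2.35  0.22  0.22  0.9 ]
  [-0.7   0.5   0.24  2.38  0.23  0.03  0.9 ]
  [-0.69  0.55  0.24  2.38  0.23 -0.03  0.9 ]
-0.1373345537023493 (25, 0, 40, 0.15)
  [-1.14  0.43  0.56  2.12  0.25  0.82  0.04]
  [-1.3   0.4   0.66  2.22  0.43  0.69 -0.15]
  [-1.3   0.4   0.66  2.22  0.43  0.69 -0.15]
  [-1.09  0.28  0.49  2.27  0.4   0.54  0.28]
  [-0.77  0.21  0.23  2.31  0.22  0.38  0.89]
  [-0.77  0.21  0.23  2.31  0.22  0.38  0.89]
  [-0.73  0.34  0.23  2.35  0.22  0.22  0.9 ]
  [-0.7   0.5   0.24  2.38  0.23  0.03  0.9 ]
  [-0.69  0.55  0.24  2.38  0.23 -0.03  0.9 ]
```

```bash
cat >> ik.py <<'E'
from scipy.optimize import lsq_linear
def btrack(q,T,Rg,N=20,lam=.02):
    for k in range(N,0,-1):
        e=np.r_[(T-fp(q,P))/k,(Rg*frot(q).inv()).as_rotvec()/k]
        A=np.r_[jac(q),lam*np.eye(7)];r=lsq_linear(A,np.r_[e,np.zeros(7)],bounds=(np.maximum(LO-q,-.15)-1e-9,np.minimum(HI-q,.15)+1e-9));q=q+r.x
    return q,np.linalg.norm(T-fp(q,P)),np.degrees((Rg*frot(q).inv()).magnitude())
E
python3 - <<'E'
from ik import *
q0=monitor.get_obs()["qpos"]
def show(name,wps):
    x=q0.copy();print(name)
    for h,pitch,roll,yaw in wps:
        R=RF*Rn.from_euler("zyx",[yaw,pitch,roll],degrees=True)
        x,a,b=btrack(x,O-ex*.0015+n*(.0287+h),R);print(h,pitch,roll,x.round(2),round(a*1000,1),b.round(1))
F=[(.08,0,0,0),(.05,0,0,0),(.02,0,0,0),(.01,0,0,0),(-.004,0,0,0)]
show("direct",F)
show("roll",[(.12,12,20,0),(.10,0,20,0)]+F)
show("roll low",[(.12,12,20,0),(.10,0,20,0),(.04,0,20,0),(.04,0,10,0),(.04,0,0,0),(.02,0,0,0),(-.004,0,0,0)])
E
```

```text
direct
0.08 0 0 [-0.76  0.36  0.27  2.36  0.14  0.18  0.98] 0.1 0.0
0.05 0 0 [-0.73  0.43  0.25  2.37  0.15  0.11  0.97] 1.1 0.0
0.02 0 0 [-0.59  0.47  0.08  2.36  0.93  0.11  0.19] 6.6 0.2
0.01 0 0 [-0.56  0.5   0.04  2.37  1.34  0.11 -0.23] 1.4 0.0
-0.004 0 0 [-0.5   0.53 -0.04  2.37  1.62  0.14 -0.5 ] 0.6 0.0
roll
0.12 12 20 [-0.91  0.41  0.31  2.12  0.28  0.78  0.72] 0.1 0.0
0.1 0 20 [-1.09  0.43  0.45  2.26  0.53  0.53  0.44] 0.1 0.0
0.08 0 0 [-0.67  0.35  0.15  2.35  0.37  0.2   0.74] 0.1 0.0
0.05 0 0 [-0.68  0.42  0.19  2.37  0.39  0.12  0.73] 0.0 0.0
0.02 0 0 [-0.58  0.48  0.06  2.36  1.05  0.11  0.07] 3.4 0.1
0.01 0 0 [-0.56  0.5   0.04  2.37  1.36  0.11 -0.24] 1.0 0.0
-0.004 0 0 [-0.5   0.53 -0.04  2.37  1.62  0.14 -0.5 ] 0.5 0.0
roll low
0.12 12 20 [-0.91  0.41  0.31  2.12  0.28  0.78  0.72] 0.1 0.0
0.1 0 20 [-1.09  0.43  0.45  2.26  0.53  0.53  0.44] 0.1 0.0
0.04 0 20 [-1.06  0.56  0.47  2.28  0.56  0.38  0.4 ] 0.0 0.0
0.04 0 10 [-0.91  0.49  0.37  2.33  0.55  0.23  0.48] 0.0 0.0
0.04 0 0 [-0.65  0.44  0.15  2.36  0.59  0.11  0.52] 1.5 0.0
0.02 0 0 [-0.57  0.48  0.06  2.36  1.1   0.11  0.02] 2.1 0.1
-0.004 0 0 [-0.51  0.53 -0.02  2.36  1.61  0.14 -0.49] 1.6 0.0
```

```bash
cat >> ik.py <<'E'
def gof(h,pitch=0,roll=0,dx=0,dy=0,tcp_h=.0287,off=-.0015,R0=None,p0_=None):
    o=monitor.get_obs();R=Rn.from_quat(o["orientation"]) if R0 is None else R0;p=o["position"] if p0_ is None else p0_
    G=RF*Rn.from_euler("yx",[pitch,roll],degrees=True);T=O+ex*(off+dx)+ey*dy+n*(tcp_h+h)
    print("xyz",R.inv().apply(T-p).round(4),"rot",np.degrees((R.inv()*G).as_rotvec()).round(2))
    return G,T
def stat():
    o=monitor.get_obs();print("q",o["qpos"].round(3),"F face",(np.c_[ex,ey,n].T@o["contact_force"]).round(1),"gap",round(o["finger_gap"],4))
    print("face frame",((np.c_[ex,ey,n].T@(o["position"]-O)-[-.0015,0,.0287])*1000).round(1),"err rot",np.degrees((Rn.from_quat(o["orientation"]).inv()*RF).as_rotvec()).round(2))
E
python3 - <<'E'
from ik import *
stat();G,T=gof(.10,0,20,dx=.003);gof(.08,0,0,dx=.003,R0=G,p0_=T)
E
```

```text
q [-0.593  0.319  0.135  2.141 -0.03   0.638  1.109] F face [ 0.3 -0.7 -0.8] gap 0.0108
face frame [ 16.3   4.3 130.6] err rot [ -0.73 -12.98  -4.5 ]
xyz [ 0.0057 -0.0046  0.0328] rot [ 19.18 -13.63  -2.19]
xyz [0.     0.0068 0.0188] rot [-20.  -0.   0.]
```

Request:
step_arm:
  claw: [0,0,0,0,0]
  xyz:
    - [0,0,0]
    - [0.002,-0.002,0.01]
    - [0.004,-0.003,0.02]
    - [0.006,-0.005,0.033]
    - [0.006,-0.005,0.033]
  rot:
    - [6,0,0]
    - [12,-4,-1]
    - [18,-8,-2]
    - [19.2,-13.6,-2.2]
    - [19.2,-13.6,-2.2]

```text
clock: 9.35
position: [0.4612, 0.1756, 0.2019]
orientation: [-0.007, 0.975, -0.169, 0.141]
contact_force: [-1.7, -1.3, -2.2]
finger_gap: 0.0113
finger_force: 49.9
```

Request:
step_arm:
  claw: [0,0,0,0,0]
  xyz:
    - [0,0.002,0.006]
    - [0,0.005,0.013]
    - [0,0.007,0.019]
    - [0,0.007,0.019]
    - [0,0.007,0.019]
  rot:
    - [-6,0,0]
    - [-12,0,0]
    - [-18,0,0]
    - [-20,0,0]
    - [-20,0,0]

```text
clock: 9.77
position: [0.4716, 0.1682, 0.1866]
orientation: [-0.023, 0.99, 0.004, 0.138]
contact_force: [0.6, -0.7, -1.0]
finger_gap: 0.0112
finger_force: 50.0
```

```bash
python3 - <<'E'
from ik import *
stat();gof(.03,dx=.003);gof(.05,dx=.003)
E
```

```text
q [-0.654  0.353  0.152  2.349  0.352  0.207  0.763] F face [ 0.3 -0.8 -1.1] gap 0.0112
face frame [ 3.  -4.6 80.5] err rot [-0.11 -0.11 -0.73]
xyz [-0.0001  0.0047  0.0505] rot [-0.11 -0.11 -0.73]
xyz [-0.      0.0047  0.0305] rot [-0.11 -0.11 -0.73]
```

Request:
step_arm:
  claw: [0,0,0,0,0]
  xyz:
    - [0,0.001,0.012]
    - [0,0.001,0.024]
    - [0,0.001,0.034]
    - [0,0.001,0.042]
    - [0,0.001,0.048]
  rot:
    - [0,0,0]
    - [0,0,0]
    - [0,0,0]
    - [0,0,0]
    - [0,0,0]

```text
clock: 10.18
position: [0.4844, 0.1741, 0.1408]
orientation: [-0.027, 0.99, 0.002, 0.138]
contact_force: [0.1, -0.2, -1.2]
finger_gap: 0.0111
finger_force: 49.9
```

Request:
step_arm:
  claw: [0,0,0,0]
  xyz:
    - [0,0,0.004]
    - [0,0,0.008]
    - [0,0,0.012]
    - [0,0,0.012]
  rot:
    - [0,0,0]
    - [0,0,0]
    - [0,0,0]
    - [0,0,0]

```text
clock: 10.52
position: [0.4879, 0.1742, 0.1296]
orientation: [-0.027, 0.99, 0.002, 0.138]
contact_force: [-0.9, 0.0, -1.7]
finger_gap: 0.011
finger_force: 49.9
```

```bash
python3 - <<'E'
from ik import *
stat();gof(.01,dx=.003)
E
```

```text
q [-0.585  0.481  0.073  2.36   1.035  0.109  0.08 ] F face [-1.4  0.1 -1.4] gap 0.011
face frame [ 3.2  0.4 21.1] err rot [-0.27 -0.13 -0.29]
xyz [ 0.0001 -0.0004  0.0112] rot [-0.27 -0.13 -0.29]
```

Request:
step_arm:
  claw: [0,0,0,0,0]
  xyz:
    - [0,0,0.004]
    - [0,0,0.008]
    - [0,0,0.012]
    - [0,0,0.016]
    - [0,0,0.016]
  rot:
    - [0,0,0]
    - [0,0,0]
    - [0,0,0]
    - [0,0,0]
    - [0,0,0]

```text
clock: 10.93
position: [0.4924, 0.1743, 0.1145]
orientation: [-0.027, 0.99, 0.002, 0.138]
contact_force: [0.9, -0.1, -1.6]
finger_gap: 0.0115
finger_force: 49.9
```

```bash
python3 - <<'E'
from ik import *
stat();gof(0,dx=.003)
im,_=grab_frame("scene");im2,_=grab_frame("top");a=cv2.resize(im[150:250,190:275],(425,500));b=cv2.resize(im2[170:260,190:260],(350,450));b=cv2.copyMakeBorder(b,0,50,0,0,0);cv2.imwrite("pics/s4.png",np.hstack([a,b]))
E
```

```text
q [-0.555  0.514  0.039  2.36   1.383  0.11  -0.268] F face [ 0.4 -0.1 -1.8] gap 0.0115
face frame [3.3 0.2 5.4] err rot [-0.28 -0.11 -0.29]
xyz [ 0.0003 -0.0002  0.0054] rot [-0.28 -0.11 -0.29]
```

View pics/s4.png

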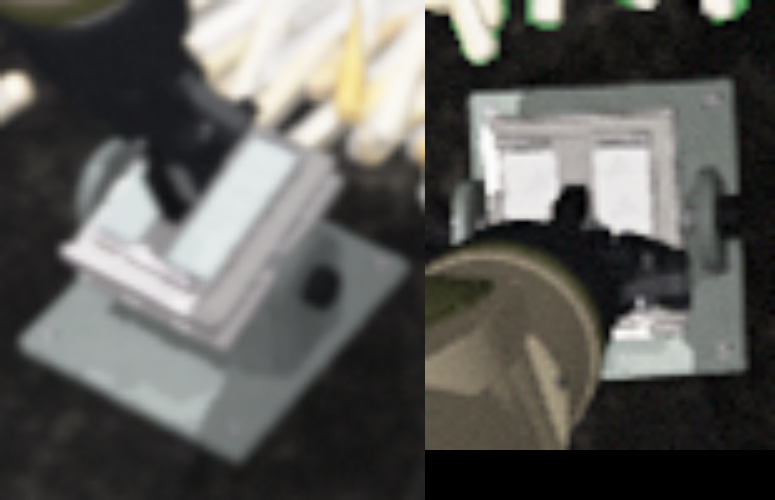

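The carrier sits parallel and centred just above the face (front edge near (130,240) on the left, slides at (527,180) and (622,180) on the right). Pressing on gently now.

Request:
step_arm:
  claw: [0,0,0,0,0]
  xyz:
    - [0,0,0.002]
    - [0,0,0.004]
    - [0,0,0.005]
    - [0,0,0.006]
    - [0,0,0.006]
  rot:
    - [0,0,0]
    - [0,0,0]
    - [0,0,0]
    - [0,0,0]
    - [0,0,0]

```text
clock: 11.45
position: [0.4941, 0.1742, 0.1092]
orientation: [-0.026, 0.99, 0.002, 0.139]
contact_force: [-1.4, -0.2, 0.2]
finger_gap: 0.011
finger_force: 50.2
```

```bash
python3 -c "
from ik import *
stat()"
```

```text
q [-0.546  0.526  0.029  2.36   1.504  0.112 -0.388] F face [-1.3 -0.1  0.6] gap 0.011
face frame [ 3.6  0.  -0.2] err rot [-0.26 -0.07 -0.31]
```

Request:
step_arm:
  claw: [0,0,0,0]
  xyz:
    - [0,0,0.001]
    - [0,0,0.002]
    - [0,0,0.002]
    - [0,0,0.002]
  rot:
    - [0,0,0]
    - [0,0,0]
    - [0,0,0]
    - [0,0,0]

```text
clock: 11.78
position: [0.4947, 0.1741, 0.1072]
orientation: [-0.026, 0.99, 0.002, 0.138]
contact_force: [-2.6, 1.0, 2.8]
finger_gap: 0.0112
finger_force: 50.6
```

```bash
python3 -c "
from ik import *
stat()"
```

```text
q [-0.536  0.53   0.017  2.36   1.539  0.118 -0.423] F face [-1.6  1.2  3.4] gap 0.0112
face frame [ 3.6 -0.  -2.2] err rot [-0.25 -0.08 -0.32]
```

Request:
step_arm:
  claw: [0,0,0,0,0]
  xyz:
    - [0.001,0,0]
    - [0.002,0,0]
    - [0.002,0,0.001]
    - [0.002,0,0.002]
    - [0.002,0,0.002]
  rot:
    - [0,0,0]
    - [0,0,0]
    - [0,0,0]
    - [0,0,0]
    - [0,0,0]

```text
clock: 12.2
position: [0.494, 0.174, 0.1049]
orientation: [-0.026, 0.99, 0.002, 0.139]
contact_force: [0.1, 0.8, 6.7]
finger_gap: 0.0112
finger_force: 51.0
```

```bash
python3 - <<'E'
from ik import *
stat();B=np.c_[ex,ey,n]
for nm in("scene","top"):
    im,d,X=cloud(nm);q=(X-O)@B
    m=(abs(q[...,0])<.06)&(abs(q[...,1])<.055)&(q[...,2]>-.012)&(q[...,2]<.012)&(im.min(2)>70);p=q[m]
    print(nm,np.histogram(p[:,2]*1000,bins=np.arange(-12,13,2))[0])
    p=p[abs(p[:,2]-.002)<.005];p=p[(p[:,2]>-.001)]
    print(cv2.minAreaRect(p[:,:2].astype(np.float32)),len(p))
    a=im[150:250,190:275] if nm=="scene" else im[170:260,190:275]
    cv2.imwrite(f"pics/{nm}5.png",cv2.resize(a,None,fx=6,fy=6,interpolation=cv2.INTER_CUBIC))
E
```

```text
q [-0.515  0.534 -0.015  2.362  1.595  0.136 -0.481] F face [2.  0.8 6.4] gap 0.0112
face frame [ 2.2 -0.1 -4.3] err rot [-0.26 -0.02 -0.34]
scene [ 18  37  81 115 113 159 239 229  63  11   1   0]
((-0.004684127867221832, 0.006437331438064575), (0.10108406096696854, 0.09596946835517883), 3.8683931827545166) 631
top [  1  10  40  91 115  82 153 168 150  34   2   2]
((0.000165548175573349, -0.00022567808628082275), (0.1048598438501358, 0.10950206220149994), 1.0792125463485718) 532
```

View pics/scene5.png

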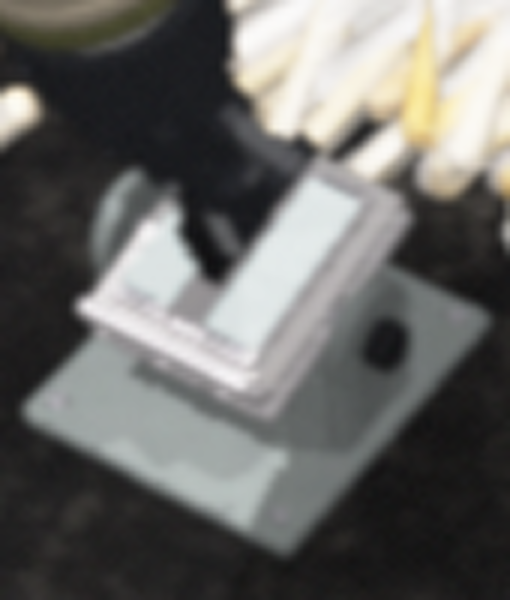

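View pics/top5.png

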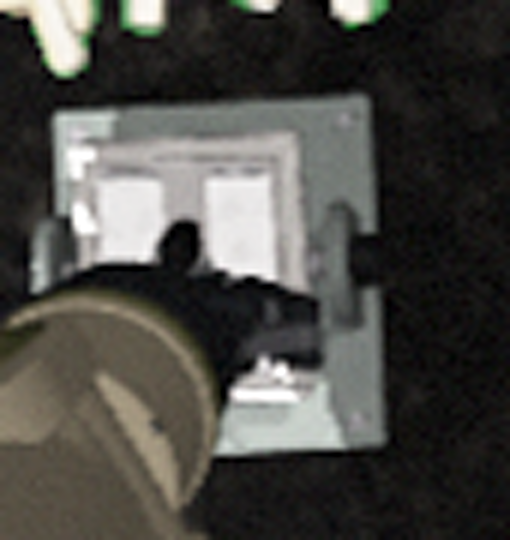

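The carrier lies flush and centred, with its lower edge close to the ledge (strip from (85,305) to (260,385) in the scene crop). I'll slide it slightly farther down and then let it settle.

Request:
step_arm:
  claw: [0,0,0,0,0]
  xyz:
    - [0.0005,0,0]
    - [0.001,0,0]
    - [0.001,0,0]
    - [0.001,0,0]
    - [0.001,0,0]
  rot:
    - [0,0,0]
    - [0,0,0]
    - [0,0,0]
    - [0,0,0]
    - [0,0,0]

```text
clock: 12.72
position: [0.4933, 0.174, 0.1048]
orientation: [-0.026, 0.99, 0.002, 0.139]
contact_force: [1.2, 0.4, 6.4]
finger_gap: 0.0113
finger_force: 51.0
```

Request:
step_arm:
  claw: [0,0,0,0,0]
  xyz:
    - [0,0,0]
    - [0,0,0]
    - [0,0,0]
    - [0,0,0]
    - [0,0,0]
  rot:
    - [0,0,0]
    - [0,0,0]
    - [0,0,0]
    - [0,0,0]
    - [0,0,0]

```text
clock: 13.13
position: [0.4933, 0.1739, 0.1048]
orientation: [-0.026, 0.99, 0.002, 0.139]
contact_force: [2.4, 0.4, 7.2]
finger_gap: 0.0114
finger_force: 51.0
```

```bash
python3 -c "
from ik import *
stat();print(monitor.get_obs()['joint_velocities'].round(4))"
```

```text
q [-0.51   0.534 -0.022  2.363  1.605  0.14  -0.492] F face [4.3 0.3 6.2] gap 0.0114
face frame [ 1.6 -0.2 -4.2] err rot [-0.27  0.01 -0.36]
[ 0.     -0.0005 -0.0008 -0.0005 -0.0008  0.0019 -0.0013]
```

```bash
python3 -c "
from h import *
print(hand_in())"
```

```text
the job is handed in; nothing more can be done
None
```

I handed the job in with the carrier still gripped, flush and centred on the sloped face. It is pressed on with about 8 N and its lower edge is at or within about 2 mm of the ledge; the result has not been reported back.

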